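# Scrape the offcuts off the prep board into the scrap chute

### The job

Take the scraper from its stand, set its blade down across the board behind the vegetable offcuts, and scrape all three along and off the board's end so that they drop into the chute. Keep the blade bearing lightly but definitely on the board from there right up to the ledge, as the board falls away by an amount you can only feel, and never press hard enough to score it; do not touch the offcuts with the fingers. Then put the scraper back, fully down and upright in its stand, and leave everything else where it is.

Things in the scene. Friction and masses are not known exactly. Their poses are not given: they have to be found in the camera images.
- station: Fixed prep station: a wooden board in a steel frame, open scrap chute at one end. Origin: centre of its underside on the worktop; x across it, y along it (354 mm long), z up. Steel side rails 132 mm apart inside, tops 131 mm up. The board runs from y = +175 mm (closed end, wall top 128 mm) to y = -75 mm, where it ends as a ledge over the chute. A pan lies under the chute (floor 7 mm up).
- board_start (a point): Point on the middle line of the station at y = +135 mm, 115 mm above the worktop, behind all offcuts: a good place to set the blade down (the board's face is 0 to 1.5 mm below it). Axes as station. Blade on board is a stiff contact: a millimetre too low is some 10 to 30 N.
- ledge (a point): Middle of the ledge, y = -75 mm, 115 mm above the worktop: the height the board would have if level. In truth the board is 115 mm high only at its closed end and falls straight from there to the ledge, so that it drains, by 2 to 8 mm in all; the fall is set anew each time and is in no measured pose (it has to be felt). Axes as station.
- chute_mouth (a point): Centre of the open chute mouth beyond the ledge: 95 mm along y, 124 mm across, level with the board, 47 mm past the ledge; at its far side an end wall 147 mm above the worktop. Axes as station.
- scraper_grip (a point): Centre of the handle of the bench scraper: loose, 180 g; black handle 118 mm wide (x) x 22 mm thick (y) x 34 mm high, upright above a stainless blade. The handle's underside is 56 mm and its centre 73 mm above the blade's lower edge. x along the blade, z up from blade to handle; at the start it stands upright, blade down, in the slot of the stand (it may lean up to 5 degrees).
- scraper_edge (a point): Middle of the lower edge of the scraper's blade; the blade is 116 mm wide (x) and 3 mm thick (y). Axes as scraper_grip. Blade at right angles to the board's length = scraper x along station x.
- scraper: The scraper as a whole; its origin is the same point as scraper_edge.
- stand: Fixed dark wooden block, 146 mm (x) x 64 mm (y) x 50 mm high, with a slot in its top for the scraper's blade. Origin: centre of its underside; x along the slot.
- stand_slot (a point): Centre of the slot's mouth in the top of the stand, 50 mm above the worktop: slot 120.5 mm long (x), 6 mm wide (y), 34 mm deep, mouth bevelled by 3 mm. When the scraper is home its edge is on the slot's floor, 34 mm below this point.
- carrot_end_mid (a point): Middle of the orange carrot end: 29 mm wide, 26 mm high with its green stub, 16 g, cut face down on the board.
- courgette_end_mid (a point): Middle of the green courgette end: 38 mm wide, 28 mm high with its stalk, 28 g, cut face down on the board.
- potato_slice_mid (a point): Middle of the potato slice: a disc 45 mm wide and only 5 mm thick, 14 g, flat on the board; slips under a blade that is not on the board.
- carrot_end: The carrot end as a whole; origin in the middle of its cut face.
- courgette_end: The courgette end as a whole; origin in the middle of its cut face.
- potato_slice: The potato slice as a whole; origin in the middle of its cut face.
- tumbler: Bystander: the clear glass tumbler (81 mm wide, 92 high); loose, to be left where it stands. Origin: centre of its underside.
- salt_shaker: Bystander: the grey salt shaker (44 mm wide, 90 high); loose, to be left where it stands. Origin: centre of its underside.
- island_mug: Bystander: the pink and white mug (90 mm wide, 105 high, with its handle 122); loose, to be left where it stands. Origin: centre of its underside.
- tuna_tin: Bystander: the food tin (86 mm wide, 40 high); loose, to be left where it stands. Origin: centre of its underside.

How it is judged:
By the outcome, as a careful person would: the job done as asked, in the order asked, and still so for the second after the job is handed in, with the robot touching nothing.
It also fails if it takes over 69 s, if anything falls off the work surface, if the arm or the gripper's body presses on something with over 40 N, if the wrist force passes 120 N, or if a joint passes its speed limit or range.

### The arm

A 7-joint arm with a two-finger parallel gripper is mounted at the origin on a cart in front of the work surface, level with it; the furniture and walls round the work are solid. World frame = base frame: x ahead of the robot, y to its left, z up, the work surface at z = 0. Lengths are in m, angles in rad, forces in N, time in s.
With the tool pointing down it reaches from about 0.35 to 0.9 m from the base axis. Payload 8.1 kg.
Tool frame: the origin (TCP) lies at the very end of the fingers, on their centre line; the grasp point (between the pads) lies grip_point_offset behind it (grip_point_offset is the distance from the TCP to the grasp point, in m); z points along the fingers, y is the direction in which the jaws open and shut (so a half turn about z gives the same grasp; the last joint's range is limited). The gripper opens to 92 mm and grips with 3 to 60 N. Pads are 19 mm wide; open, the fingers measure 130 mm over their backs; the gripper's body (75 mm by 190 mm) begins 47 mm behind the grasp point.
Start: joints at [-1.285, 0.434, 0.025, 1.573, -0.012, 1.134, -0.075], TCP at [0.237, 0.578, 0.227] pointing down, gripper open.
Joint ranges: [-2.62, 2.62], [-0.44, 2.09], [-1.27, 1.32], [0.08, 2.57], [-1.32, 4.46], [0.12, 2], [-2.74, 2.74]. Speed limits (rad/s): [2.22, 2.22, 3.01, 3.01, 3.14, 3.14, 3.14].

### API

Orientations are given as a rotation vector (axis times angle).
In Python, from cell import * gives the robot as it stands.
- The arm moves only by the tool drive_tool, never from a script. Its argument "increments" is a list of rows, each an object of numbers: "grip": the gripper's target within -1 to 1 (shut at 1, half-way at 0, fully open at -1); "tx", "ty", "tz": the shift along the world's x, y, z normalised to -1 to 1, where 1 is 400 mm; "turn": the turn about the world's z normalised to -1 to 1, where 1 is 60 degrees. In form: [{"grip": .., "tx": .., "ty": .., "tz": .., "turn": ..}, ...]. A call has 1 to 20 rows; each row is the pose to reach, as a shift and turn from the pose measured when the call began; what a row does not reach only later rows make up. A row lasts 1/10 s, in which the tool goes at most 50 mm and 8.59 degrees, less where a joint would pass 70% of its speed; a pose out of reach is approached as far as the arm can. A call with a number of a shift or a turn outside -1 to 1 is refused whole. A call with a gripper value outside its range is refused whole. The fingers move at their own pace and stop on an object; "newtons" is the grip in N (left out, the last holds). Time passes only in rows, so rows that repeat a pose let the fingers close. It gives the time, the measured TCP pose, the force and the opening at its end, in the units of the state.
- observe(): the state, without advancing time (a new reading comes with each control period).
- get_image(name): name is "side" or "top"; returns the picture (400x640x3 uint8, red, green, blue); there is no depth.
- camera_info(name): a dict with "fx", "fy", "cx", "cy" (pixels), "eye" and "rotation" of the camera in the world. Camera axes: x right, y down, z forward; pixel columns grow to the right and rows downward; lengths in m; the calibration is good to about 2 mm. A picture is of the moment at which its call begins. camera_info takes no time and is no camera call.
- sign_off(): hands the job in, once; it reports no verdict.
The state is a dict: "clock": time; "joints": joint angles; "dq": joint speeds; "joint_efforts": joint torques, N m; "position": TCP position; "ee_rot": TCP orientation; "force": force on the tool from outside, world axes, zero at the start; "ft_torque": the same for the moment, N m; "width": opening from 0.0 (shut) to 1.0 (fully open).
Only numpy, scipy, OpenCV 4.12 (cv2) and the standard library are available. Lean on these libraries where they do the work, as an engineer would, in place of code of your own. Each camera call takes 0.05 s, during which the arm holds its last target. There are 200 camera calls.

## Working session

There is one attempt and no reset: what is moved stays moved. The work goes in short steps, Python scripts to look and compute and a tool call to move; the robot and the scene stay as the last step left them, time stands still between calls to the robot, and variables do not carry over. Pictures are saved under pics/ and viewed, about 8 in all and at most 12, crops included, and the job is handed in when it is done.

Besides the shell and the picture viewer there is one more tool, called after "Emit:" as name(argument=value, ...), one argument or row to a line, values as JSON. drive_tool: Moves the arm, as the interface text tells. Its arguments: {"type":"object","properties":{"increments":{"type":"array","items":{"type":"object","properties":{"grip":{"type":"number"},"tx":{"type":"number"},"ty":{"type":"number"},"tz":{"type":"number"},"turn":{"type":"number"}}}},"newtons":{"type":"number"}},"required":["increments"]}

```bash
mkdir -p pics; python3 - <<'E'
from cell import *
import cv2
s=observe();print({k:s[k] for k in s})
for n in("side","top"):
    im=get_image(n);cv2.imwrite(f"pics/{n}0.png",im[:,:,::-1]);print(n,camera_info(n))
E
```

```text
{'clock': 0.0, 'joints': array([-1.28459064,  0.43522925,  0.02497008,  1.57412628, -0.01160305,
        1.13400917, -0.07506977]), 'dq': array([-0.00123995, -0.00019261,  0.00020297,  0.00087663, -0.00077029,
       -0.00111769, -0.00053379]), 'joint_efforts': array([-2.81824987e-04, -6.67852592e+01,  9.84819867e-01, -3.14465654e+01,
       -6.06515980e-02,  4.29528148e-02,  1.47292603e-04]), 'position': array([0.23677729, 0.57783644, 0.22592977]), 'ee_rot': array([-6.06920806e-01, -3.08223308e+00,  2.54114504e-03]), 'force': array([-0.0072273 , -0.16753649, -0.14680691]), 'ft_torque': array([-0.04027776, -0.0164217 , -0.00836304]), 'width': 0.9971632619563799}
side {'fx': 365.18069157421866, 'fy': 365.18069157421866, 'cx': 319.8821740730277, 'cy': 203.4168741870456, 'eye': array([0.06406829, 0.98014662, 0.65790821]), 'rotation': array([-0.57904431,  2.42921533, -1.42739111])}
top {'fx': 417.5856943423704, 'fy': 417.5856943423704, 'cx': 314.22729965415493, 'cy': 197.96979810221038, 'eye': array([0.35076969, 0.05892404, 1.15548289]), 'rotation': array([-2.15801437,  2.10890992, -0.22601758])}
```

View pics/top0.png

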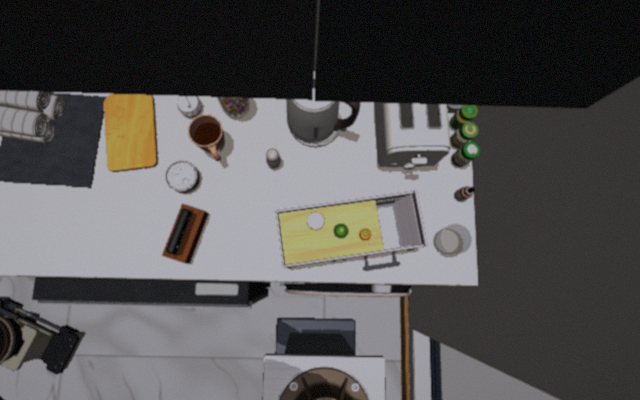

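View pics/side0.png

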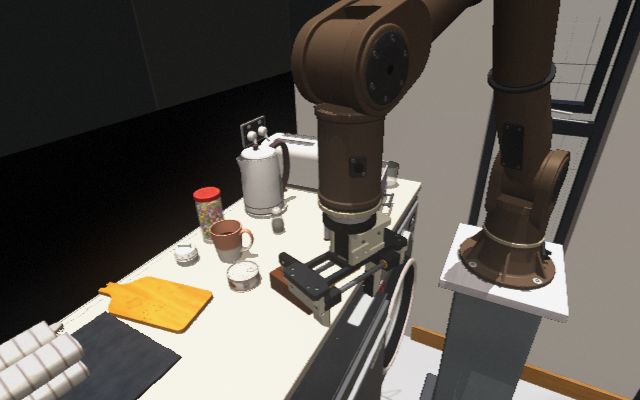

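The top view shows the stand and scraper at about (185,233), the board spanning (280–383, 200–265) with the chute on its right, and the potato at (316,221), courgette at (341,231) and carrot at (365,235). In the side view the gripper hides the stand.

```bash
cat > h.py <<'E'
import numpy as np,cv2
from scipy.spatial.transform import Rotation as R
from cell import *
def ray(n,uv):
    c=camera_info(n);u=np.atleast_2d(uv).astype(float)
    d=np.c_[(u[:,0]-c['cx'])/c['fx'],(u[:,1]-c['cy'])/c['fy'],np.ones(len(u))]
    return np.array(c['eye']),d@R.from_rotvec(c['rotation']).as_matrix().T
def on(n,uv,z):
    e,d=ray(n,uv);return e+d*((z-e[2])/d[:,2])[:,None]
def proj(n,p):
    c=camera_info(n);q=(np.atleast_2d(p)-c['eye'])@R.from_rotvec(c['rotation']).as_matrix()
    return np.c_[q[:,0]/q[:,2]*c['fx']+c['cx'],q[:,1]/q[:,2]*c['fy']+c['cy']]
def big(m):
    cs,_=cv2.findContours(m.astype(np.uint8),cv2.RETR_EXTERNAL,cv2.CHAIN_APPROX_NONE)
    return max(cs,key=cv2.contourArea)
E
python3 - <<'E'
from h import *
im=cv2.imread("pics/top0.png");hsv=cv2.cvtColor(im,cv2.COLOR_BGR2HSV).astype(int)
H,S,V=hsv[...,0],hsv[...,1],hsv[...,2]
yy,xx=np.mgrid[:400,:640]
def rep(nm,m,z):
    c=big(m);r=cv2.minAreaRect(c);b=cv2.boxPoints(r);w=on('top',b,z)
    print(nm,np.round(r[0],1),np.round(r[1],1),'c',np.round(on('top',[r[0]],z)[0],4)); print(np.round(w[:,:2],4).tolist(),'sides',np.round(np.linalg.norm(np.diff(w[:3],axis=0),axis=1),4))
st=(xx>150)&(xx<220)&(yy>195)&(yy<272)
rep('stand',st&(V<140),.05)
rep('handle',st&(V<45),.123)
bd=(xx>270)&(xx<395)&(yy>190)&(yy<272)
board=bd&(H>15)&(H<32)&(S>70)
rep('board',cv2.morphologyEx(board.astype(np.uint8),cv2.MORPH_CLOSE,np.ones((15,15))),.113)
rep('courg',bd&(H>35)&(H<80)&(S>80)&(xx<356),.125)
rep('carrot',bd&(H<15)&(S>120)&(xx>352)&(xx<378),.122)
rep('potato',bd&(S<70)&(V>150)&(xx>300)&(xx<330)&(yy>208)&(yy<234),.118)
a=cv2.resize(im[170:280,150:240],None,fx=4,fy=4,interpolation=cv2.INTER_CUBIC)
b=cv2.resize(im[180:280,265:435],None,fx=4,fy=4,interpolation=cv2.INTER_CUBIC)[:400]
cv2.imwrite("pics/c0.png",np.vstack([np.hstack([a[:400,:120*1*1],np.zeros((400,0,3),np.uint8),b])]) if 0 else b)
cv2.imwrite("pics/c1.png",a)
E
```

```text
stand [186.4 233.9] [31.3 57.4] c [0.4561 0.3694 0.05  ]
[[0.3999, 0.4299], [0.5424, 0.3868], [0.5135, 0.3075], [0.3721, 0.3524]] sides [0.1489 0.0845]
handle [179.5 231.5] [11.9 45.9] c [0.4547 0.3661 0.123 ]
[[0.4075, 0.3965], [0.5133, 0.363], [0.5028, 0.3351], [0.3973, 0.369]] sides [0.111  0.0299]
board [330.2 231.4] [51.6 99.3] c [ 0.4647 -0.0057  0.113 ]
[[0.5087, 0.128], [0.5505, -0.1209], [0.4212, -0.138], [0.3819, 0.1056]] sides [0.2523 0.1304]
courg [340.5 230.5] [13. 13.] c [ 0.4662 -0.0304  0.125 ]
[[0.482, -0.014], [0.4828, -0.0464], [0.4505, -0.0466], [0.4497, -0.0144]] sides [0.0324 0.0324]
carrot [364. 239.] [0. 0.] c [ 0.4468 -0.0892  0.122 ]
[[0.4468, -0.0892], [0.4468, -0.0892], [0.4468, -0.0892], [0.4468, -0.0892]] sides [0. 0.]
potato [315.2 220.1] [17.4 17. ] c [0.4916 0.0327 0.118 ]
[[0.4816, 0.0615], [0.5206, 0.0434], [0.5017, 0.0038], [0.463, 0.0222]] sides [0.043  0.0439]
```

View pics/c0.png

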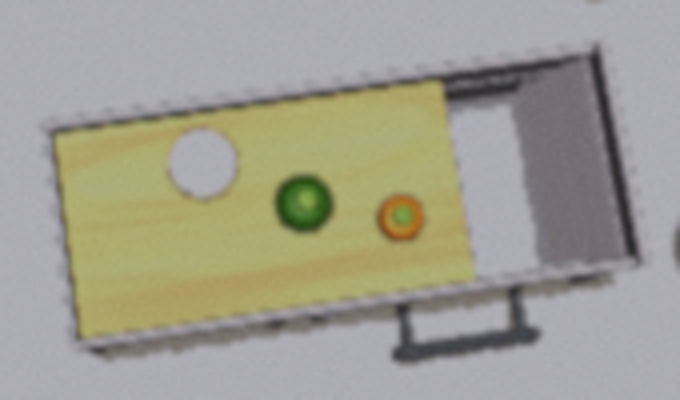

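View pics/c1.png

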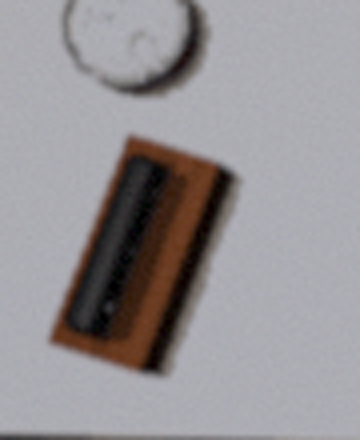

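The crops confirm the layout. The stand is clear of the tin, and the handle sits left of centre because of parallax or lean. My first stand mask caught its shadow and I used the wrong handle height, so I'll redo both.

```bash
python3 - <<'E'
from h import *
import cell
print([ (k,getattr(cell,k)) for k in dir(cell) if 'grip' in k.lower()])
im=cv2.imread("pics/top0.png");hsv=cv2.cvtColor(im,cv2.COLOR_BGR2HSV).astype(int)
H,S,V=hsv[...,0],hsv[...,1],hsv[...,2]
yy,xx=np.mgrid[:400,:640]
st=(xx>150)&(xx<205)&(yy>198)&(yy<272)
def quad(nm,c,z):
    r=cv2.minAreaRect(c);w=on('top',cv2.boxPoints(r),z)[:,:2]
    d=w[1]-w[0];e=w[2]-w[1];L=d if d@d>e@e else e
    print(nm,np.round(w.mean(0),4),'sides',np.round([np.hypot(*d),np.hypot(*e)],4),'ang',np.degrees(np.arctan2(L[1],L[0])))
    return w
m=st&(H<20)&(S>110)
m=cv2.morphologyEx(m.astype(np.uint8),cv2.MORPH_CLOSE,np.ones((17,17)))
quad('stand',big(m),.05)
v=np.array([[182.5,203.75],[204.5,211.25],[186.25,263],[162.5,255.5]]);w=on('top',v,.05)[:,:2];print('byeye',w.mean(0),np.linalg.norm(np.roll(w,-1,0)-w,axis=1))
hm=st&(V<90)&(S<90)&(xx<192)
for t in(45,60,80):
    quad('handle%d'%t,big(st&(V<t)&(xx<193)),.1)
b=np.array([[55,132],[445,80],[472,282],[78,340]])/4+[265,180]
w=on('top',b,.114)[:,:2];print('board',w.mean(0),np.linalg.norm(np.roll(w,-1,0)-w,axis=1),np.degrees(np.arctan2(*(w[1]-w[0]))), np.degrees(np.arctan2(*(w[2]-w[3]))))
# outer rails
rl=np.array([[50,125],[597,50],[638,262],[82,348]])/4+[265,180]
w=on('top',rl,.13)[:,:2];print('frame',w,np.linalg.norm(np.roll(w,-1,0)-w,axis=1))
E
```

```text
[('grip_point_offset', 0.0188)]
stand [0.4581 0.3726] sides [0.1422 0.0721] ang -16.75269235657689
byeye [0.45819527 0.37556003] [0.06254608 0.14206775 0.06534713 0.14372029]
handle45 [0.4575 0.3727] sides [0.1135 0.0306] ang -17.55209823119592
handle60 [0.4564 0.3696] sides [0.1162 0.0405] ang -16.652208777420647
handle80 [0.456  0.3683] sides [0.1199 0.0444] ang -17.21350521165784
board [ 0.46363317 -0.00724669] [0.24970973 0.12852864 0.24710843 0.13025186] 170.89235271039527 170.47805681595503
frame [[ 0.50986776  0.12697063]
 [ 0.56616388 -0.21541782]
 [ 0.43343869 -0.23759902]
 [ 0.37392733  0.10261062]] [0.34698574 0.1345659  0.34537545 0.13810579]
```

Emit:
drive_tool(
  increments=[
    {"grip": -1,"tx": 0.553,"ty": -0.506,"tz": -0.12,"turn": 0.083},
    {"grip": -1,"tx": 0.553,"ty": -0.506,"tz": -0.12,"turn": 0.083},
    {"grip": -1,"tx": 0.553,"ty": -0.506,"tz": -0.12,"turn": 0.083},
    {"grip": -1,"tx": 0.553,"ty": -0.506,"tz": -0.12,"turn": 0.083},
    {"grip": -1,"tx": 0.553,"ty": -0.506,"tz": -0.12,"turn": 0.083},
    {"grip": -1,"tx": 0.553,"ty": -0.506,"tz": -0.12,"turn": 0.083},
    {"grip": -1,"tx": 0.553,"ty": -0.506,"tz": -0.12,"turn": 0.083},
    {"grip": -1,"tx": 0.553,"ty": -0.506,"tz": -0.12,"turn": 0.083},
    {"grip": -1,"tx": 0.553,"ty": -0.506,"tz": -0.12,"turn": 0.083},
    {"grip": -1,"tx": 0.553,"ty": -0.506,"tz": -0.12,"turn": 0.083},
  ],
)

```text
clock: 1.1
position: [0.4566, 0.3772, 0.1781]
ee_rot: [-0.468, -3.106, 0.001]
force: [0.2, -0.0, 0.1]
width: 1.0
```

```bash
python3 - <<'E'
from h import *
s=observe();print(s['clock'],s['position'],s['ee_rot'],s['force'])
im=get_image("side")[:,:,::-1];p=proj('side',[[.458,.3755,.09]])[0].astype(int);print(p)
x0,y0=max(p[0]-90,0),max(p[1]-70,0)
cv2.imwrite("pics/s1.png",cv2.resize(im[y0:y0+140,x0:x0+180],None,fx=4,fy=4,interpolation=cv2.INTER_CUBIC));cv2.imwrite("pics/s1f.png",im);print(x0,y0)
E
```

```text
1.1 [0.45657023 0.37717236 0.17811527] [-4.68077124e-01 -3.10576538e+00  1.22659396e-03] [ 0.24602514 -0.03559345  0.09375797]
[298 265]
208 195
```

View pics/s1.png

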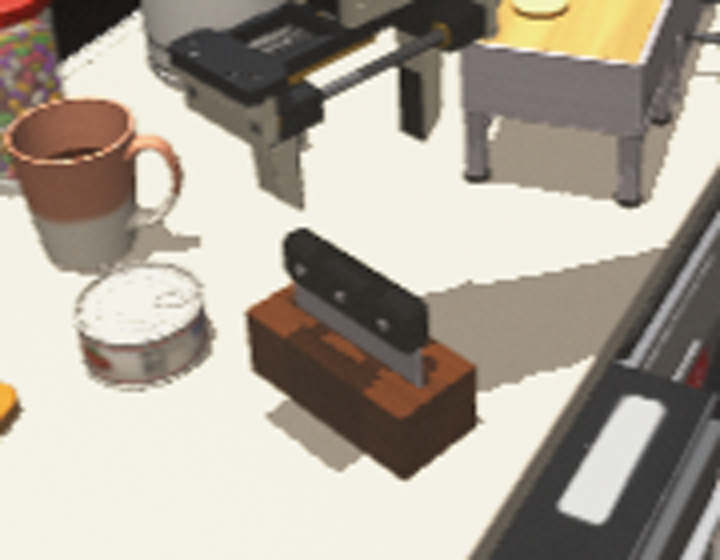

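The side view shows the scraper upright in the stand with a slight lean at most. The handle runs from (285,235) to (425,345) in the crop, and the fingers are clear above it. I'll check the handle centre from both views.

```bash
python3 - <<'E'
from h import *
w=on('top',[[182.5,208.75],[167,250.5]],.104)[:,:2];d=(w[1]-w[0]);L=np.hypot(*d);n=np.array([-d[1],d[0]])/L
n*=-np.sign(n[1]); print('len',L,'ang',np.degrees(np.arctan2(d[1],d[0])),'centre',w.mean(0)+n*.011)
# side: front (+y) face of handle: centre of visible front face quad, z~.089
f=np.array([[289,238],[424,300],[424,348],[289,280]])/4+[208,195]
print('face centre',on('side',[f.mean(0)],.089)[0,:2], '-> centre',on('side',[f.mean(0)],.089)[0,:2]+n*.011)
im=cv2.imread('pics/s1.png');
E
```

```text
len 0.10985219432414267 ang 164.2181371450775 centre [0.45854184 0.3731359 ]
face centre [0.45585029 0.3838474 ] -> centre [0.45285856 0.37326205]
```

Emit:
drive_tool(
  increments=[
    {"grip": -1,"tx": 0,"ty": -0.009,"tz": -0.12},
    {"grip": -1,"tx": 0,"ty": -0.009,"tz": -0.22},
    {"grip": -1,"tx": 0,"ty": -0.009,"tz": -0.264},
    {"grip": -1,"tx": 0,"ty": -0.009,"tz": -0.264},
    {"grip": -1,"tx": 0,"ty": -0.009,"tz": -0.264},
    {"grip": -1,"tx": 0,"ty": -0.009,"tz": -0.264},
  ],
  newtons=10,
)

```text
invalid input
```

Emit:
drive_tool(
  increments=[
    {"grip": 1,"tx": 0},
    {"grip": 1,"tx": 0},
    {"grip": 1,"tx": 0},
    {"grip": 1,"tx": 0},
    {"grip": 1,"tx": 0},
    {"grip": 1,"tx": 0},
    {"grip": 1,"tx": 0},
    {"grip": 1,"tx": 0},
  ],
  newtons=10,
)

```text
invalid input
```

Emit:
drive_tool(
  increments=[
    {"grip": -1,"tx": 0,"ty": -0.009,"tz": -0.12,"turn": 0},
    {"grip": -1,"tx": 0,"ty": -0.009,"tz": -0.22,"turn": 0},
    {"grip": -1,"tx": 0,"ty": -0.009,"tz": -0.264,"turn": 0},
    {"grip": -1,"tx": 0,"ty": -0.009,"tz": -0.264,"turn": 0},
    {"grip": -1,"tx": 0,"ty": -0.009,"tz": -0.264,"turn": 0},
    {"grip": -1,"tx": 0,"ty": -0.009,"tz": -0.264,"turn": 0},
  ],
  newtons=10,
)

```text
clock: 1.75
position: [0.4573, 0.3747, 0.0742]
ee_rot: [0.467, 3.106, 0.002]
force: [0.5, 0.2, 0.1]
width: 0.999
```

Emit:
drive_tool(
  increments=[
    {"grip": 1,"tx": 0,"ty": 0,"tz": 0,"turn": 0},
    {"grip": 1,"tx": 0,"ty": 0,"tz": 0,"turn": 0},
    {"grip": 1,"tx": 0,"ty": 0,"tz": 0,"turn": 0},
    {"grip": 1,"tx": 0,"ty": 0,"tz": 0,"turn": 0},
    {"grip": 1,"tx": 0,"ty": 0,"tz": 0,"turn": 0},
    {"grip": 1,"tx": 0,"ty": 0,"tz": 0,"turn": 0},
    {"grip": 1,"tx": 0,"ty": 0,"tz": 0,"turn": 0},
    {"grip": 1,"tx": 0,"ty": 0,"tz": 0,"turn": 0},
  ],
  newtons=10,
)

```text
clock: 2.55
position: [0.4572, 0.3747, 0.0741]
ee_rot: [0.467, 3.106, 0.002]
force: [-0.5, -0.3, -0.1]
width: 0.352
```

Emit:
drive_tool(
  increments=[
    {"grip": 1,"tx": 0,"ty": 0,"tz": 0,"turn": 0},
    {"grip": 1,"tx": 0,"ty": 0,"tz": 0,"turn": 0},
    {"grip": 1,"tx": 0,"ty": 0,"tz": 0,"turn": 0},
    {"grip": 1,"tx": 0,"ty": 0,"tz": 0,"turn": 0},
  ],
  newtons=10,
)

```text
clock: 2.95
position: [0.4577, 0.3762, 0.0744]
ee_rot: [0.466, 3.105, 0.006]
force: [2.0, 5.1, -2.2]
width: 0.268
```

Emit:
drive_tool(
  increments=[
    {"grip": 1,"tx": 0,"ty": 0,"tz": 0,"turn": 0},
    {"grip": 1,"tx": 0,"ty": 0,"tz": 0,"turn": 0},
  ],
  newtons=45,
)

```text
clock: 3.15
position: [0.4585, 0.3784, 0.0752]
ee_rot: [0.464, 3.104, 0.012]
force: [1.7, 7.0, -0.8]
width: 0.238
```

Emit:
drive_tool(
  increments=[
    {"grip": 1,"tx": 0,"ty": 0,"tz": 0,"turn": 0},
    {"grip": 1,"tx": 0,"ty": 0,"tz": 0,"turn": 0},
    {"grip": 1,"tx": 0,"ty": 0,"tz": 0,"turn": 0},
  ],
  newtons=45,
)

```text
clock: 3.45
position: [0.4585, 0.3789, 0.0754]
ee_rot: [0.464, 3.103, 0.013]
force: [1.5, 4.2, 0.9]
width: 0.235
```

Emit:
drive_tool(
  increments=[
    {"grip": 1,"tx": 0,"ty": 0,"tz": 0,"turn": 0},
    {"grip": 1,"tx": 0,"ty": 0,"tz": 0,"turn": 0},
    {"grip": 1,"tx": 0,"ty": 0,"tz": 0,"turn": 0},
  ],
  newtons=45,
)

```text
clock: 3.75
position: [0.4586, 0.3789, 0.0754]
ee_rot: [0.464, 3.103, 0.013]
force: [0.8, 3.5, 0.1]
width: 0.238
```

```bash
python3 - <<'E'
from h import *
s=observe();print(s['position'],s['ee_rot'],s['force'],s['ft_torque'],s['width']*92);print(R.from_rotvec(s['ee_rot']).as_matrix().round(4))
E
```

```text
[0.45856592 0.3789296  0.07537397] [0.46375261 3.10328633 0.01310031] [0.80059807 3.52216363 0.13848827] [ 0.84503241 -0.13349381  0.02892185] 21.855093350230746
[[-0.9563  0.2923  0.005 ]
 [ 0.2924  0.9563  0.0077]
 [-0.0025  0.0088 -1.    ]]
```

Emit:
drive_tool(
  increments=[
    {"grip": 1,"tx": 0,"ty": 0,"tz": 0.05,"turn": 0},
    {"grip": 1,"tx": 0,"ty": 0,"tz": 0.1,"turn": 0},
    {"grip": 1,"tx": 0,"ty": 0,"tz": 0.16,"turn": 0},
    {"grip": 1,"tx": 0,"ty": 0,"tz": 0.26,"turn": 0},
    {"grip": 1,"tx": 0,"ty": 0,"tz": 0.375,"turn": 0},
    {"grip": 1,"tx": 0,"ty": 0,"tz": 0.375,"turn": 0},
    {"grip": 1,"tx": 0,"ty": 0,"tz": 0.375,"turn": 0},
    {"grip": 1,"tx": 0,"ty": 0,"tz": 0.375,"turn": 0},
  ],
  newtons=45,
)

```text
clock: 4.55
position: [0.4576, 0.3776, 0.2236]
ee_rot: [0.465, 3.105, 0.008]
force: [-0.2, -0.7, -2.4]
width: 0.238
```

```bash
python3 - <<'E'
from h import *
s=observe();print(s['position'],s['ee_rot'],s['force'],s['ft_torque'],s['width']*92);print(R.from_rotvec(s['ee_rot']).as_matrix().round(4))
im=get_image("side")[:,:,::-1];t=get_image("top")[:,:,::-1]
p=proj('side',[s['position']])[0].astype(int)
a=cv2.resize(im[p[1]-70:p[1]+70,p[0]-90:p[0]+90],None,fx=4,fy=4,interpolation=cv2.INTER_CUBIC);cv2.imwrite('pics/s2.png',a);print(p)
E
```

```text
[0.45764512 0.37761438 0.22361448] [0.46462356 3.10522838 0.00818026] [-0.15763033 -0.69097997 -2.43091081] [-0.05627739  0.03068463  0.02227539] 21.916911135804163
[[-0.9562  0.2927  0.0025]
 [ 0.2927  0.9562  0.0049]
 [-0.001   0.0054 -1.    ]]
[294 219]
```

View pics/s2.png

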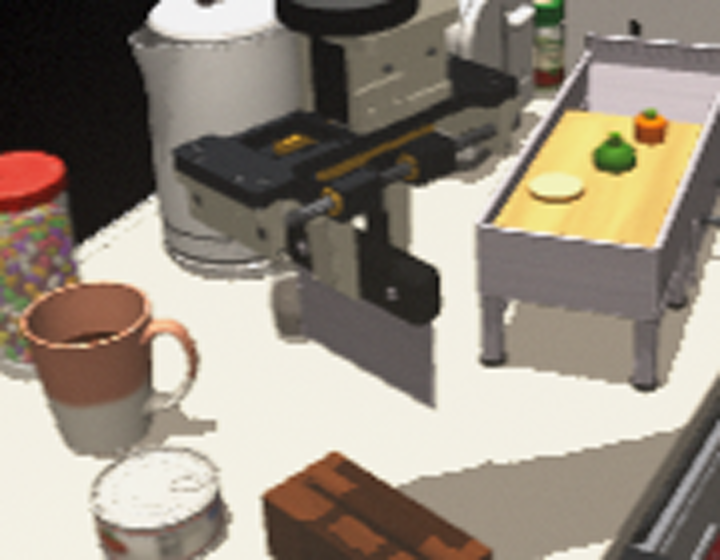

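The side view shows the scraper lifted clear and hanging straight. Its blade's lower edge runs from about (303,340) to (435,407) in the crop, and the stand slot is empty. Next I'll work out the blade centre relative to the TCP.

```bash
python3 - <<'E'
from h import *
p=observe()['position']
c=np.array([[303,341],[435,407]])/4+np.array([294-90,219-70])
w=on('side',c,p[2]-.0594);print(w,np.linalg.norm(w[1]-w[0]),np.degrees(np.arctan2(*(w[0]-w[1])[[1,0]])))
m=w.mean(0);u=np.array([np.cos(np.radians(-17)),np.sin(np.radians(-17))]);v=np.array([-u[1],u[0]])
d=(m-p)[:2];print('blade-TCP along blade',d@u,'across',d@v)
E
```

```text
[[0.50906528 0.36955773 0.16401791]
 [0.40356112 0.39409578 0.16401791]] 0.10832009204944759 -13.093021367601379
blade-TCP along blade -0.00247359781603765 across 0.003398053140252984
```

Emit:
drive_tool(
  increments=[
    {"grip": 1,"tx": -0.019,"ty": -0.75,"tz": 0,"turn": 0.44},
    {"grip": 1,"tx": -0.019,"ty": -0.75,"tz": 0,"turn": 0.44},
    {"grip": 1,"tx": -0.019,"ty": -0.75,"tz": 0,"turn": 0.44},
    {"grip": 1,"tx": -0.019,"ty": -0.75,"tz": 0,"turn": 0.44},
    {"grip": 1,"tx": -0.019,"ty": -0.75,"tz": 0,"turn": 0.44},
    {"grip": 1,"tx": -0.019,"ty": -0.75,"tz": 0,"turn": 0.44},
    {"grip": 1,"tx": -0.019,"ty": -0.75,"tz": 0,"turn": 0.44},
    {"grip": 1,"tx": -0.019,"ty": -0.75,"tz": 0,"turn": 0.44},
    {"grip": 1,"tx": -0.019,"ty": -0.75,"tz": 0,"turn": 0.44},
    {"grip": 1,"tx": -0.019,"ty": -0.75,"tz": 0,"turn": 0.44},
    {"grip": 1,"tx": -0.019,"ty": -0.75,"tz": 0,"turn": 0.44},
  ],
  newtons=45,
)

```text
clock: 5.75
position: [0.45, 0.079, 0.2231]
ee_rot: [0.261, -3.131, -0.008]
force: [-0.4, 0.1, -1.5]
width: 0.237
```

```bash
python3 - <<'E'
from h import *
s=observe();print(s['clock'],s['position'],s['force'],s['ft_torque'],s['width']*92);print(R.from_rotvec(s['ee_rot']).as_matrix().round(4))
p=s['position'];o=np.array([.4719,-.0558]);Y=np.array([-.1633,.9866]);X=np.array([.9866,.1633]);d=p[:2]-o;print('station xy',d@X,d@Y)
im=get_image("side")[:,:,::-1];t=get_image("top")[:,:,::-1]
p=proj('side',[s['position']])[0].astype(int);print(p)
a=cv2.resize(im[p[1]-60:p[1]+90,p[0]-100:p[0]+100],None,fx=4,fy=4,interpolation=cv2.INTER_CUBIC);cv2.imwrite('pics/s3.png',a)
E
```

```text
5.75 [0.44997012 0.07903527 0.22314805] [-0.4171348   0.14353166 -1.51866161] [ 0.01646545  0.06269637 -0.01007477] 21.843391744241174
[[-9.862e-01 -1.653e-01 -6.000e-04]
 [-1.653e-01  9.862e-01  5.300e-03]
 [-3.000e-04  5.400e-03 -1.000e+00]]
station xy 0.0003825753705068887 0.13660962899287685
[349 172]
```

View pics/s3.png

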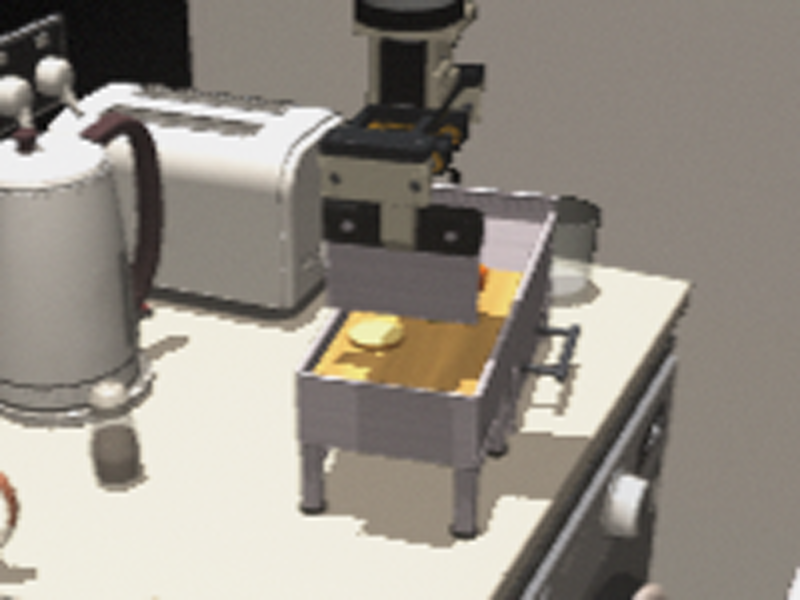

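The blade is over the board behind the potato at (375,330) and roughly parallel to the end wall, its lower edge running from (328,307) to (477,322). I'll check its centring numerically.

```bash
python3 - <<'E'
from h import *
o=np.array([.4719,-.0558]);Y=np.array([-.1633,.9866]);X=np.array([.9866,.1633])
def st(px,z):
    w=on('side',np.array(px)/4+np.array([249,112]),z)[:,:2]-o;return np.round(np.c_[w@X,w@Y],4)
print('blade',st([[328,307],[477,322]],.1637))
print('wall top outer/near corners',st([[300,375],[480,400]],.128))
print('right rail far end, left rail',st([[555,210]],.131))
E
```

```text
blade [[ 0.0572  0.1408]
 [-0.056   0.1353]]
wall top outer/near corners [[ 0.0656  0.1865]
 [-0.0701  0.1866]]
right rail far end, left rail [[-0.0673 -0.1685]]
```

Emit:
drive_tool(
  increments=[
    {"grip": 1,"tx": 0,"ty": 0,"tz": -0.06,"turn": 0},
    {"grip": 1,"tx": 0,"ty": 0,"tz": -0.1,"turn": 0},
    {"grip": 1,"tx": 0,"ty": 0,"tz": -0.112,"turn": 0},
    {"grip": 1,"tx": 0,"ty": 0,"tz": -0.112,"turn": 0},
    {"grip": 1,"tx": 0,"ty": 0,"tz": -0.112,"turn": 0},
    {"grip": 1,"tx": 0,"ty": 0,"tz": -0.112,"turn": 0},
  ],
  newtons=45,
)

```text
clock: 6.45
position: [0.4506, 0.0789, 0.1793]
ee_rot: [-0.26, 3.129, 0.009]
force: [0.7, 0.3, -1.0]
width: 0.235
```

Emit:
drive_tool(
  increments=[
    {"grip": 1,"tx": 0,"ty": 0,"tz": 0,"turn": 0},
    {"grip": 1,"tx": 0,"ty": 0,"tz": 0,"turn": 0},
    {"grip": 1,"tx": 0,"ty": 0,"tz": 0,"turn": 0},
  ],
  newtons=45,
)

```text
clock: 6.75
position: [0.4508, 0.0789, 0.1796]
ee_rot: [-0.26, 3.129, 0.009]
force: [0.2, 0.1, -1.8]
width: 0.234
```

Emit:
drive_tool(
  increments=[
    {"grip": 1,"tx": 0,"ty": 0,"tz": -0.005,"turn": 0},
    {"grip": 1,"tx": 0,"ty": 0,"tz": -0.009,"turn": 0},
    {"grip": 1,"tx": 0,"ty": 0,"tz": -0.009,"turn": 0},
  ],
  newtons=45,
)

```text
clock: 7.05
position: [0.4505, 0.0788, 0.1756]
ee_rot: [-0.259, 3.129, 0.009]
force: [-0.5, -0.2, -1.5]
width: 0.242
```

Emit:
drive_tool(
  increments=[
    {"grip": 1,"tx": 0,"ty": 0,"tz": -0.002,"turn": 0},
    {"grip": 1,"tx": 0,"ty": 0,"tz": -0.002,"turn": 0},
    {"grip": 1,"tx": 0,"ty": 0,"tz": -0.002,"turn": 0},
  ],
  newtons=45,
)

```text
clock: 7.35
position: [0.4505, 0.0788, 0.1748]
ee_rot: [-0.259, 3.13, 0.009]
force: [0.5, -0.3, -1.9]
width: 0.237
```

Emit:
drive_tool(
  increments=[
    {"grip": 1,"tx": 0,"ty": 0,"tz": -0.002,"turn": 0},
    {"grip": 1,"tx": 0,"ty": 0,"tz": -0.002,"turn": 0},
    {"grip": 1,"tx": 0,"ty": 0,"tz": -0.002,"turn": 0},
  ],
  newtons=45,
)

```text
clock: 7.65
position: [0.4505, 0.0788, 0.174]
ee_rot: [-0.26, 3.13, 0.009]
force: [-0.5, 0.4, -1.6]
width: 0.234
```

Emit:
drive_tool(
  increments=[
    {"grip": 1,"tx": 0,"ty": 0,"tz": -0.0015,"turn": 0},
    {"grip": 1,"tx": 0,"ty": 0,"tz": -0.0015,"turn": 0},
    {"grip": 1,"tx": 0,"ty": 0,"tz": -0.0015,"turn": 0},
  ],
  newtons=45,
)

```text
clock: 7.95
position: [0.4506, 0.0789, 0.1738]
ee_rot: [-0.259, 3.129, 0.009]
force: [-2.9, -0.2, 6.3]
width: 0.238
```

Emit:
drive_tool(
  increments=[
    {"grip": 1,"tx": 0.001,"ty": -0.006,"tz": -0.0009,"turn": 0},
    {"grip": 1,"tx": 0.002,"ty": -0.0125,"tz": -0.001,"turn": 0},
    {"grip": 1,"tx": 0.003,"ty": -0.019,"tz": -0.0012,"turn": 0},
    {"grip": 1,"tx": 0.0041,"ty": -0.0247,"tz": -0.0013,"turn": 0},
    {"grip": 1,"tx": 0.0041,"ty": -0.0247,"tz": -0.0013,"turn": 0},
  ],
  newtons=45,
)

```text
clock: 8.45
position: [0.4528, 0.0692, 0.1737]
ee_rot: [-0.259, 3.128, 0.01]
force: [-0.4, 3.0, 5.9]
width: 0.239
```

```bash
cat > q.py <<'E'
from h import *
s=observe();p=s['position'];d=p[:2]-np.array([.4719,-.0558]);print(s['clock'],'z %.5f'%p[2],'st x %.4f y %.4f'%(d@[.9866,.1633],d@[-.1633,.9866]),s['force'].round(2),s['ft_torque'].round(2),R.from_rotvec(s['ee_rot']).as_matrix()[:,1].round(4))
E
python3 q.py
```

```text
8.45 z 0.17366 st x 0.0016 y 0.1264 [-0.43  2.96  5.94] [1.05 0.25 0.05] [-0.1646  0.9863  0.0063]
```

Emit:
drive_tool(
  increments=[
    {"grip": 1,"tx": 0.001,"ty": -0.008,"tz": -0.0009,"turn": 0},
    {"grip": 1,"tx": 0.002,"ty": -0.018,"tz": -0.0011,"turn": 0},
    {"grip": 1,"tx": 0.0025,"ty": -0.028,"tz": -0.0013,"turn": 0},
    {"grip": 1,"tx": 0.003,"ty": -0.037,"tz": -0.0015,"turn": 0},
    {"grip": 1,"tx": 0.003,"ty": -0.037,"tz": -0.0015,"turn": 0},
  ],
  newtons=45,
)

```text
clock: 8.95
position: [0.4547, 0.054, 0.1735]
ee_rot: [-0.258, 3.127, 0.011]
force: [0.4, 0.8, 6.4]
width: 0.238
```

```bash
python3 q.py
```

```text
8.95 z 0.17347 st x 0.0010 y 0.1112 [0.44 0.79 6.37] [0.54 0.06 0.03] [-0.164   0.9864  0.0063]
```

Emit:
drive_tool(
  increments=[
    {"grip": 1,"tx": 0.002,"ty": -0.012,"tz": -0.0009,"turn": 0},
    {"grip": 1,"tx": 0.004,"ty": -0.025,"tz": -0.0011,"turn": 0},
    {"grip": 1,"tx": 0.006,"ty": -0.037,"tz": -0.0013,"turn": 0},
    {"grip": 1,"tx": 0.007,"ty": -0.05,"tz": -0.0014,"turn": 0},
    {"grip": 1,"tx": 0.0082,"ty": -0.062,"tz": -0.0016,"turn": 0},
    {"grip": 1,"tx": 0.0082,"ty": -0.062,"tz": -0.0016,"turn": 0},
  ],
  newtons=45,
)

```text
clock: 9.55
position: [0.4586, 0.0285, 0.1732]
ee_rot: [-0.257, 3.126, 0.01]
force: [-0.6, 1.0, 6.4]
width: 0.236
```

```bash
python3 q.py
```

```text
9.55 z 0.17316 st x 0.0006 y 0.0853 [-0.62  0.95  6.38] [0.31 0.1  0.03] [-0.1631  0.9866  0.0061]
```

Emit:
drive_tool(
  increments=[
    {"grip": 1,"tx": 0.002,"ty": -0.012,"tz": -0.0009,"turn": 0},
    {"grip": 1,"tx": 0.004,"ty": -0.025,"tz": -0.001,"turn": 0},
    {"grip": 1,"tx": 0.006,"ty": -0.037,"tz": -0.0012,"turn": 0},
    {"grip": 1,"tx": 0.0075,"ty": -0.05,"tz": -0.0013,"turn": 0},
    {"grip": 1,"tx": 0.0095,"ty": -0.062,"tz": -0.0015,"turn": 0},
    {"grip": 1,"tx": 0.0112,"ty": -0.074,"tz": -0.0016,"turn": 0},
    {"grip": 1,"tx": 0.0112,"ty": -0.074,"tz": -0.0016,"turn": 0},
  ],
  newtons=45,
)

```text
clock: 10.25
position: [0.4635, -0.0019, 0.1728]
ee_rot: [-0.255, 3.125, 0.01]
force: [0.2, 1.4, 6.2]
width: 0.24
```

```bash
python3 q.py; python3 - <<'E'
from h import *
im=get_image("side")[:,:,::-1];t=get_image("top")[:,:,::-1]
cv2.imwrite('pics/s4.png',cv2.resize(im[110:230,280:420],None,fx=5,fy=5,interpolation=cv2.INTER_CUBIC))
E
```

```text
10.25 z 0.17277 st x 0.0005 y 0.0545 [0.17 1.36 6.21] [0.3 0.2 0. ] [-0.1622  0.9867  0.0058]
```

View pics/s4.png

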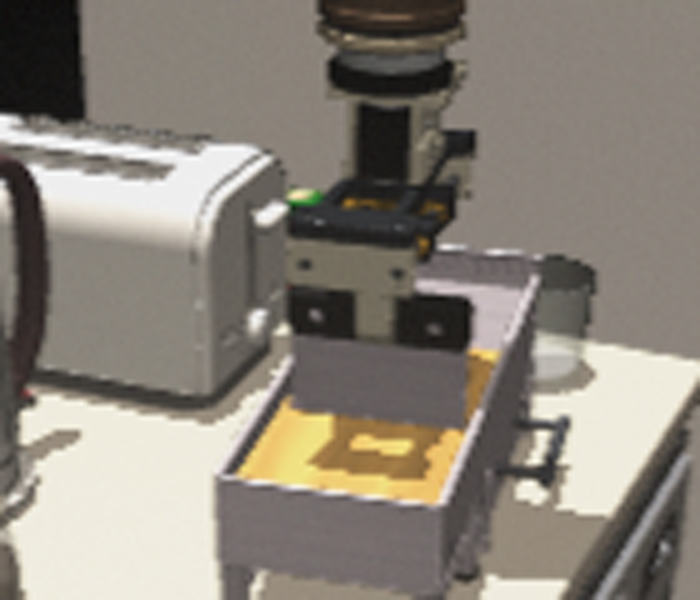

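The blade sits flat across the board with bare board behind it, so no potato slipped under. I'll carry on at the measured fall of about 0.0127.

Emit:
drive_tool(
  increments=[
    {"grip": 1,"tx": 0.002,"ty": -0.012,"tz": -0.0009,"turn": 0},
    {"grip": 1,"tx": 0.004,"ty": -0.025,"tz": -0.001,"turn": 0},
    {"grip": 1,"tx": 0.006,"ty": -0.037,"tz": -0.0012,"turn": 0},
    {"grip": 1,"tx": 0.0075,"ty": -0.05,"tz": -0.0013,"turn": 0},
    {"grip": 1,"tx": 0.0095,"ty": -0.062,"tz": -0.0015,"turn": 0},
    {"grip": 1,"tx": 0.0115,"ty": -0.074,"tz": -0.0017,"turn": 0},
    {"grip": 1,"tx": 0.0135,"ty": -0.087,"tz": -0.0018,"turn": 0},
    {"grip": 1,"tx": 0.0152,"ty": -0.099,"tz": -0.002,"turn": 0},
    {"grip": 1,"tx": 0.0152,"ty": -0.099,"tz": -0.002,"turn": 0},
  ],
  newtons=45,
)

```text
clock: 11.25
position: [0.4699, -0.042, 0.1723]
ee_rot: [-0.254, 3.124, 0.009]
force: [0.5, 1.4, 6.9]
width: 0.237
```

```bash
python3 q.py
```

```text
11.25 z 0.17227 st x 0.0003 y 0.0140 [0.49 1.41 6.94] [0.58 0.23 0.03] [-0.1617  0.9868  0.0054]
```

Emit:
drive_tool(
  increments=[
    {"grip": 1,"tx": 0.002,"ty": -0.012,"tz": -0.0008,"turn": 0},
    {"grip": 1,"tx": 0.004,"ty": -0.025,"tz": -0.001,"turn": 0},
    {"grip": 1,"tx": 0.006,"ty": -0.037,"tz": -0.0011,"turn": 0},
    {"grip": 1,"tx": 0.0075,"ty": -0.05,"tz": -0.0013,"turn": 0},
    {"grip": 1,"tx": 0.0095,"ty": -0.062,"tz": -0.0014,"turn": 0},
    {"grip": 1,"tx": 0.0115,"ty": -0.074,"tz": -0.0016,"turn": 0},
    {"grip": 1,"tx": 0.0135,"ty": -0.087,"tz": -0.0018,"turn": 0},
    {"grip": 1,"tx": 0.0155,"ty": -0.099,"tz": -0.0019,"turn": 0},
    {"grip": 1,"tx": 0.0155,"ty": -0.099,"tz": -0.0019,"turn": 0},
  ],
  newtons=45,
)

```text
clock: 12.15
position: [0.4763, -0.0821, 0.1717]
ee_rot: [-0.253, 3.124, 0.009]
force: [-0.0, 2.2, 7.3]
width: 0.236
```

```bash
python3 q.py
```

```text
12.15 z 0.17174 st x 0.0000 y -0.0267 [-0.03  2.19  7.26] [ 0.6   0.3  -0.01] [-0.1611  0.9869  0.0054]
```

Emit:
drive_tool(
  increments=[
    {"grip": 1,"tx": 0.002,"ty": -0.012,"tz": -0.0008,"turn": 0},
    {"grip": 1,"tx": 0.004,"ty": -0.025,"tz": -0.001,"turn": 0},
    {"grip": 1,"tx": 0.006,"ty": -0.037,"tz": -0.0011,"turn": 0},
    {"grip": 1,"tx": 0.008,"ty": -0.05,"tz": -0.0013,"turn": 0},
    {"grip": 1,"tx": 0.01,"ty": -0.062,"tz": -0.0014,"turn": 0},
    {"grip": 1,"tx": 0.0122,"ty": -0.074,"tz": -0.0016,"turn": 0},
    {"grip": 1,"tx": 0.0122,"ty": -0.074,"tz": -0.0016,"turn": 0},
  ],
  newtons=45,
)

```text
clock: 12.85
position: [0.4812, -0.112, 0.1713]
ee_rot: [-0.253, 3.124, 0.01]
force: [-0.2, 3.1, 8.2]
width: 0.24
```

```bash
python3 q.py; python3 - <<'E'
from h import *
im=get_image("side")[:,:,::-1];t=get_image("top")[:,:,::-1]
cv2.imwrite('pics/s5.png',np.vstack([cv2.resize(im[110:210,280:420],None,fx=4,fy=4,interpolation=cv2.INTER_CUBIC)[:, :560],cv2.resize(t[185:270,300:440],None,fx=4,fy=4)[:199]])[:600])
E
```

```text
12.85 z 0.17135 st x 0.0000 y -0.0569 [-0.2   3.06  8.22] [ 0.91  0.42 -0.03] [-0.1607  0.987   0.0056]
```

View pics/s5.png

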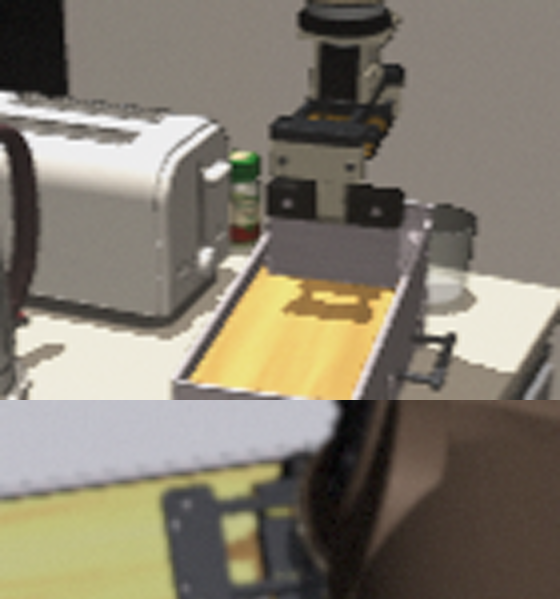

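Emit:
drive_tool(
  increments=[
    {"grip": 1,"tx": 0.002,"ty": -0.012,"tz": -0.0008,"turn": 0},
    {"grip": 1,"tx": 0.004,"ty": -0.025,"tz": -0.0009,"turn": 0},
    {"grip": 1,"tx": 0.006,"ty": -0.037,"tz": -0.0011,"turn": 0},
    {"grip": 1,"tx": 0.008,"ty": -0.05,"tz": -0.0012,"turn": 0},
    {"grip": 1,"tx": 0.01,"ty": -0.062,"tz": -0.0014,"turn": 0},
    {"grip": 1,"tx": 0.012,"ty": -0.074,"tz": -0.0014,"turn": 0},
    {"grip": 1,"tx": 0.0137,"ty": -0.084,"tz": -0.0014,"turn": 0},
    {"grip": 1,"tx": 0.0137,"ty": -0.084,"tz": -0.0014,"turn": 0},
  ],
  newtons=45,
)

```text
clock: 13.75
position: [0.4865, -0.1465, 0.1705]
ee_rot: [-0.251, 3.125, 0.009]
force: [0.1, 0.2, -2.7]
width: 0.239
```

```bash
python3 q.py
```

```text
13.75 z 0.17053 st x -0.0004 y -0.0919 [ 0.05  0.23 -2.72] [-0.01  0.07 -0.05] [-0.1597  0.9871  0.0049]
```

Emit:
drive_tool(
  increments=[
    {"grip": 1,"tx": 0,"ty": 0,"tz": 0.08,"turn": 0},
    {"grip": 1,"tx": 0,"ty": 0,"tz": 0.17,"turn": 0},
    {"grip": 1,"tx": 0,"ty": 0,"tz": 0.17,"turn": 0},
    {"grip": 1,"tx": -0.01,"ty": 0.12,"tz": 0.17,"turn": 0},
    {"grip": 1,"tx": -0.02,"ty": 0.24,"tz": 0.17,"turn": 0},
    {"grip": 1,"tx": -0.03,"ty": 0.36,"tz": 0.17,"turn": 0},
    {"grip": 1,"tx": -0.03,"ty": 0.48,"tz": 0.17,"turn": 0},
    {"grip": 1,"tx": -0.04,"ty": 0.6,"tz": 0.17,"turn": 0},
    {"grip": 1,"tx": -0.05,"ty": 0.72,"tz": 0.17,"turn": -0.1},
    {"grip": 1,"tx": -0.069,"ty": 0.84,"tz": 0.17,"turn": -0.22},
    {"grip": 1,"tx": -0.069,"ty": 0.95,"tz": 0.17,"turn": -0.34},
    {"grip": 1,"tx": -0.069,"ty": 0.95,"tz": 0.17,"turn": -0.437},
    {"grip": 1,"tx": -0.069,"ty": 0.95,"tz": 0.17,"turn": -0.437},
    {"grip": 1,"tx": -0.069,"ty": 0.95,"tz": 0.17,"turn": -0.437},
  ],
  newtons=45,
)

```text
clock: 15.15
position: [0.4587, 0.2325, 0.238]
ee_rot: [0.461, 3.1, 0.004]
force: [-0.0, -1.0, -2.4]
width: 0.238
```

```bash
python3 q.py; python3 - <<'E'
from h import *
print(observe()['position'],observe()['width']*92)
im=get_image("side")[:,:,::-1];t=get_image("top")[:,:,::-1]
a=cv2.resize(im[100:300,240:440],(600,600),interpolation=cv2.INTER_CUBIC)[:340]
b=cv2.resize(t[185:270,265:435],(600,260),interpolation=cv2.INTER_CUBIC)
cv2.imwrite('pics/s6.png',np.vstack([a,b]))
E
```

```text
15.15 z 0.23796 st x 0.0341 y 0.2865 [-0.04 -0.96 -2.39] [-0.07  0.03 -0.  ] [0.2907 0.9568 0.0036]
[0.45873754 0.23245611 0.23796182] 21.862661963763074
```

View pics/s6.png

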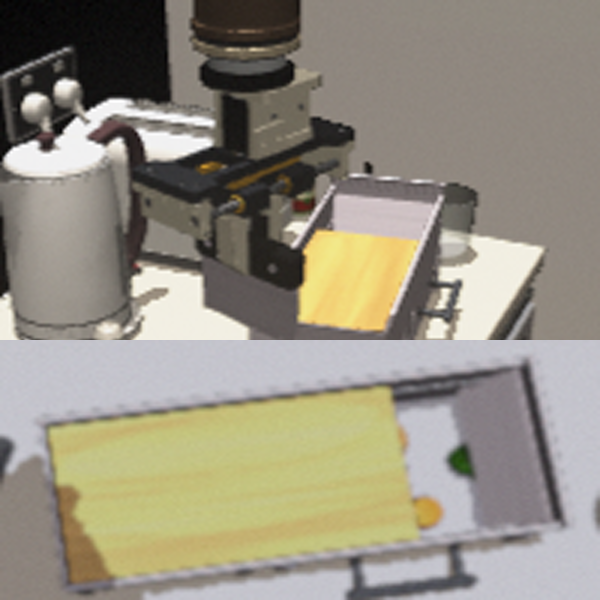

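The board is empty and the chute holds three bits: green at (460,460), orange at (427,512) and pale at (400,437). Now back over the stand.

Emit:
drive_tool(
  increments=[
    {"grip": 1,"tx": 0,"ty": 0.12,"tz": 0,"turn": 0.002},
    {"grip": 1,"tx": 0,"ty": 0.24,"tz": 0,"turn": 0.002},
    {"grip": 1,"tx": 0.001,"ty": 0.34,"tz": 0,"turn": 0.002},
    {"grip": 1,"tx": 0.001,"ty": 0.369,"tz": -0.05,"turn": 0.002},
    {"grip": 1,"tx": 0.001,"ty": 0.369,"tz": -0.15,"turn": 0.002},
    {"grip": 1,"tx": 0.001,"ty": 0.369,"tz": -0.25,"turn": 0.002},
    {"grip": 1,"tx": 0.001,"ty": 0.369,"tz": -0.27,"turn": 0.002},
    {"grip": 1,"tx": 0.001,"ty": 0.369,"tz": -0.27,"turn": 0.002},
    {"grip": 1,"tx": 0.001,"ty": 0.369,"tz": -0.27,"turn": 0.002},
  ],
  newtons=45,
)

```text
clock: 16.15
position: [0.4607, 0.3799, 0.1322]
ee_rot: [0.461, 3.098, 0.008]
force: [0.5, 1.0, -1.2]
width: 0.236
```

```bash
python3 q.py; python3 - <<'E'
from h import *
print(observe()['position'])
im=get_image("side")[:,:,::-1]
cv2.imwrite('pics/s7.png',cv2.resize(im[210:320,235:365],None,fx=5,fy=5,interpolation=cv2.INTER_CUBIC))
E
```

```text
16.15 z 0.13216 st x 0.0601 y 0.4317 [ 0.51  0.98 -1.21] [-0.04  0.01 -0.  ] [0.2911 0.9567 0.0063]
[0.46066648 0.37994251 0.13216128]
```

View pics/s7.png

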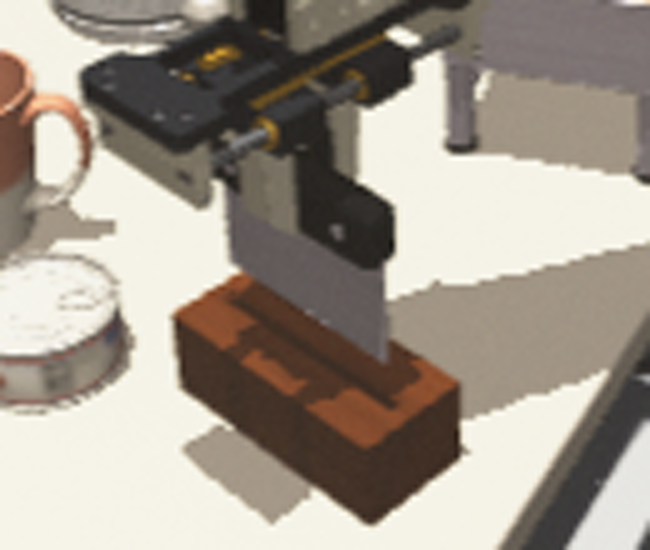

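The blade hangs about 20 mm above the slot and lines up with it. The slot runs from (235,290) to (398,405) and the blade's near corner is at (387,360). I'll correct x by 1.7 mm and insert gently.

Emit:
drive_tool(
  increments=[
    {"grip": 1,"tx": -0.004,"ty": 0,"tz": -0.01,"turn": 0},
    {"grip": 1,"tx": -0.004,"ty": 0,"tz": -0.03,"turn": 0},
    {"grip": 1,"tx": -0.004,"ty": 0,"tz": -0.045,"turn": 0},
    {"grip": 1,"tx": -0.004,"ty": 0,"tz": -0.06,"turn": 0},
    {"grip": 1,"tx": -0.004,"ty": 0,"tz": -0.06,"turn": 0},
  ],
  newtons=45,
)

```text
clock: 16.7
position: [0.4586, 0.3798, 0.1074]
ee_rot: [0.461, 3.099, 0.007]
force: [-0.2, -0.1, -1.4]
width: 0.236
```

```bash
python3 q.py;python3 -c "
from h import *;print(observe()['position'])"
```

```text
16.7 z 0.10739 st x 0.0580 y 0.4319 [-0.19 -0.06 -1.35] [0.02 0.08 0.03] [0.2909 0.9567 0.0055]
[0.45862695 0.37978253 0.10739088]
```

Emit:
drive_tool(
  increments=[
    {"grip": 1,"tx": 0.001,"ty": 0,"tz": -0.008,"turn": 0},
    {"grip": 1,"tx": 0.001,"ty": 0,"tz": -0.016,"turn": 0},
    {"grip": 1,"tx": 0.001,"ty": 0,"tz": -0.025,"turn": 0},
    {"grip": 1,"tx": 0.001,"ty": 0,"tz": -0.025,"turn": 0},
  ],
  newtons=45,
)

```text
clock: 17.1
position: [0.4588, 0.3795, 0.0968]
ee_rot: [0.461, 3.099, 0.006]
force: [-0.3, -0.7, -1.7]
width: 0.236
```

```bash
python3 q.py;python3 -c "
from h import *;print(observe()['position'])"
```

```text
17.1 z 0.09678 st x 0.0581 y 0.4316 [-0.28 -0.69 -1.7 ] [-0.01  0.04  0.01] [0.2909 0.9567 0.0047]
[0.45876556 0.37952912 0.09678338]
```

Edge about 12 mm into the slot with no side force. Down the rest, stopping just above the floor (TCP about 0.0757).

Emit:
drive_tool(
  increments=[
    {"grip": 1,"tx": 0,"ty": 0.001,"tz": -0.012,"turn": 0},
    {"grip": 1,"tx": 0,"ty": 0.001,"tz": -0.024,"turn": 0},
    {"grip": 1,"tx": 0,"ty": 0.001,"tz": -0.036,"turn": 0},
    {"grip": 1,"tx": 0,"ty": 0.001,"tz": -0.046,"turn": 0},
    {"grip": 1,"tx": 0,"ty": 0.001,"tz": -0.051,"turn": 0},
    {"grip": 1,"tx": 0,"ty": 0.001,"tz": -0.051,"turn": 0},
  ],
  newtons=45,
)

```text
clock: 17.7
position: [0.4587, 0.3798, 0.076]
ee_rot: [0.461, 3.1, 0.005]
force: [0.5, -0.2, -2.5]
width: 0.236
```

```bash
python3 q.py;python3 -c "
from h import *;print(observe()['position'])"
```

```text
17.7 z 0.07603 st x 0.0581 y 0.4319 [ 0.49 -0.24 -2.55] [ 0.    0.01 -0.04] [0.2909 0.9567 0.0042]
[0.45867481 0.37979411 0.07603351]
```

Emit:
drive_tool(
  increments=[
    {"grip": 1,"tx": 0,"ty": 0,"tz": -0.0025,"turn": 0},
    {"grip": 1,"tx": 0,"ty": 0,"tz": -0.0025,"turn": 0},
    {"grip": 1,"tx": 0,"ty": 0,"tz": -0.0025,"turn": 0},
  ],
  newtons=45,
)

```text
clock: 18.0
position: [0.459, 0.38, 0.0755]
ee_rot: [0.461, 3.099, 0.006]
force: [0.3, -1.0, 2.1]
width: 0.233
```

The floor of the slot is felt at the same height as before. Releasing.

Emit:
drive_tool(
  increments=[
    {"grip": 0.4,"tx": 0,"ty": 0,"tz": 0,"turn": 0},
    {"grip": 0.2,"tx": 0,"ty": 0,"tz": 0,"turn": 0},
    {"grip": -0.2,"tx": 0,"ty": 0,"tz": 0,"turn": 0},
    {"grip": -0.5,"tx": 0,"ty": 0,"tz": 0,"turn": 0},
    {"grip": -0.5,"tx": 0,"ty": 0,"tz": 0,"turn": 0},
    {"grip": -0.5,"tx": 0,"ty": 0,"tz": 0,"turn": 0},
    {"grip": -0.5,"tx": 0,"ty": 0,"tz": 0,"turn": 0},
    {"grip": -0.5,"tx": 0,"ty": 0,"tz": 0,"turn": 0},
  ],
  newtons=45,
)

```text
clock: 18.8
position: [0.459, 0.38, 0.0755]
ee_rot: [0.461, 3.099, 0.006]
force: [-0.2, -0.8, -0.1]
width: 0.749
```

Emit:
drive_tool(
  increments=[
    {"grip": -0.5,"tx": 0,"ty": 0,"tz": 0.04,"turn": 0},
    {"grip": -0.5,"tx": 0,"ty": 0,"tz": 0.1,"turn": 0},
    {"grip": -0.5,"tx": 0,"ty": 0,"tz": 0.2,"turn": 0},
    {"grip": -0.5,"tx": 0,"ty": 0,"tz": 0.3,"turn": 0},
    {"grip": -0.5,"tx": 0,"ty": 0,"tz": 0.4,"turn": 0},
    {"grip": -0.5,"tx": 0,"ty": 0,"tz": 0.4,"turn": 0},
    {"grip": -0.5,"tx": 0,"ty": 0,"tz": 0.4,"turn": 0},
  ],
  newtons=45,
)

```text
clock: 19.5
position: [0.4593, 0.3803, 0.2363]
ee_rot: [0.461, 3.098, 0.009]
force: [0.2, -0.3, -0.3]
width: 0.748
```

```bash
python3 q.py; python3 - <<'E'
from h import *
im=get_image("side")[:,:,::-1]
cv2.imwrite('pics/s8.png',cv2.resize(im[170:320,200:400],None,fx=4,fy=4,interpolation=cv2.INTER_CUBIC))
E
```

```text
19.5 z 0.23631 st x 0.0588 y 0.4323 [ 0.2  -0.28 -0.29] [-0.01 -0.02  0.01] [0.291  0.9567 0.0069]
```

View pics/s8.png

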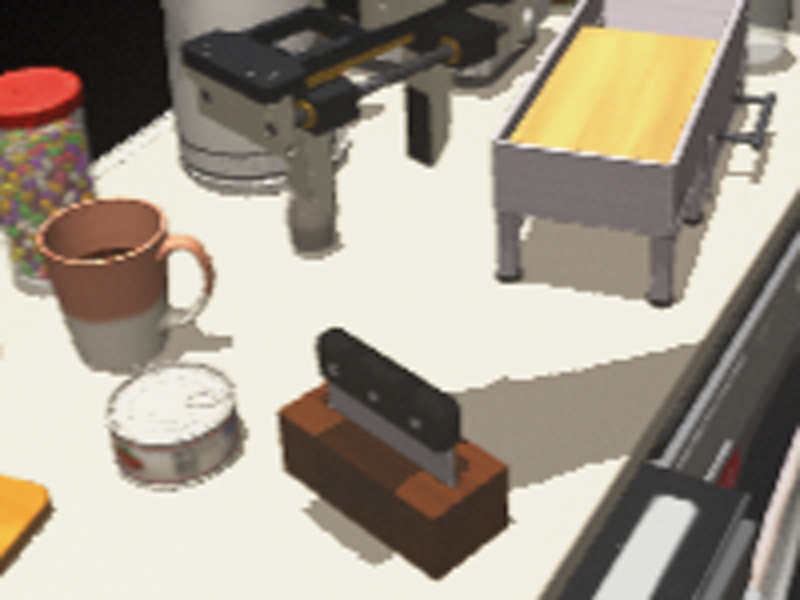

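The scraper is home and upright in its stand, at (390,390) with the same exposure as at the start. The board is empty, the bystanders haven't moved and the arm is clear, so I'm handing in.

```bash
python3 -c "
from cell import *
print(sign_off())"
```

```text
the job is handed in; nothing more can be done
None
```

The offcuts are scraped off the board into the chute, the scraper is back in its stand, and the job was handed in at about 19.5 s of the 69 s allowed.

- **Scraping:** I set the blade down behind the offcuts and drew it to the ledge. At every check the net bearing force was about 8 to 10 N. The force was only read at the end of each stroke, so anything in between was not seen. I aimed for about 6 N, so it ran slightly firmer than that. The felt fall was about 12–13 mm per metre, roughly 3 mm over the whole board.
- **Offcuts:** After the lift, the top view showed an empty board and three pieces in the chute. The green and orange ones were clear. The third was partly hidden by the ledge, and I took it to be the potato.
- **Return:** The scraper slid into its slot with no side force and met the floor at the same height as when I picked it up. The last picture shows it upright in the stand. The mug, tin and shaker looked where they were, but the tumbler was only partly in view, and I did not measure any of them again.
- **Disagreements:** When I first gripped the handle, the arm was pushed about 4 mm sideways, because the camera estimate of the stand was about 4.5 mm off. I used the felt position for the return.

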